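Start a bake: shut the waffle baker and click its timer round to five

TASK

One of the two waffle bakers has been left open: lower its lid until it is fully shut, without letting it slam, and then set that baker's timer (the bar-shaped pointer knob on its front deck) to the fifth click past zero, so that it rests in that notch with the pointer on the fifth mark clockwise from the long zero mark. Leave the round knobs, the other baker and the things lying around as they are.

Things in the scene. Friction and masses are not known exactly. Their poses are not given: they have to be found in the camera images.
- baker: The baker to use (its lid stands open): fixed steel box 320 deep (x) by 220 wide (y) mm. Origin: centre of its underside, on the table; x points away from the robot side, z up. Control deck: top 80 mm high, x -160 to -50; baking plate behind it 100 mm high. Timer axis at x -107, y -52; round thermostat knob (42 diameter, 22 tall) at x -107, y +58
- baker_lid (a joint): Lid angle, rad: 0 shut, 0.6 to 1.1 at the start, limit 1.25. Steel plate 196 x 196 x 26 mm, panel in its middle 7 mm higher, hinged at its far (+x) edge. The stiff hinge stays where left; 2 to 12 N at the front edge push it down. Front grip bar: black, 14 diameter, 104 long along y, axis 210 mm from the hinge. Shut: flat top 130 mm above table, panel 137, bar axis 117
- baker_hinge (a point): Point on the lid's hinge axis, at the middle of its width, at x +150, y 0, z 104 mm of the baker; axes as the baker's, the hinge axis is y
- baker_lid_edge (a point): On the lid's outer (top) face at mid width, 190 mm from the hinge axis and 26 mm out from the lid's underside plane (which holds the hinge axis), 6 mm in from the front edge. The face is flat from here for 20 mm towards the hinge, then the raised panel. Axes turn with the lid: z outward normal of the top face, x towards the hinge
- baker_timer (a joint): Timer angle, rad: 0 = pointer at the zero mark, grows clockwise seen from above, stop at 4.71. One click is 0.5236 (30 degrees); let go, it snaps into the nearest notch (may stick if left exactly midway); five clicks = 2.618. Starts in notch 0, 1, 2 or 3. Turning takes about 0.05 N m. Thin black marks on the deck, one per notch; the zero mark is the long thick one, on the deck's front (-x) side
- baker_timer_grip (a point): On the timer's axis, mid height of its grip bar, 103 mm above the table. White knob: disc 52 diameter, 8 tall, carrying an upright bar 46 long, 12 thick, 26 tall (top 115 mm above table, disc top 89). Axes turn with the knob: x along the bar, y across it; the pointer end, with a small black nose and a black line on top, is -x
- twin: The other baker, shut, to be left alone: the same box, same frame and layout as baker (its lid shut, top 130 to 137 mm above the table), standing beside it on its left or right
- twin_lid (a joint): Lid of the other baker, 0 = shut; leave
- twin_timer (a joint): Timer of the other baker, 0 = zero; leave
- baker_heat (a joint): Round black thermostat knob of the baker to use, rad; leave
- twin_heat (a joint): Round black thermostat knob of the other baker, rad; leave
- spatula: Loose bystander: spatula with black handle, 170 mm long, lying on the other baker's shut lid. Origin at its underside; leave
- oil: Loose bystander: clear bottle, 54 mm diameter, 150 tall, right of the bakers. Origin at its underside; leave
- sugar: Loose bystander: glass jar with steel cap, 64 mm diameter, 110 tall, right of the bakers. Origin at its underside; leave
- bowl: Loose bystander: steel bowl, 130 mm diameter, 60 tall, left of the bakers. Origin at its underside; leave
- cup: Loose bystander: steel cup, 70 mm diameter, 70 tall, left of the bakers. Origin at its underside; leave

How it is judged:
By the outcome, as a careful person would: the job done as asked, in the order asked, and still so for the second after the job is handed in, with the robot touching nothing.
It also fails if it takes over 58 s, if anything falls off the work surface, if the arm or the gripper's body presses on something with over 40 N, if the wrist force passes 120 N, or if a joint passes its speed limit or range.

ROBOT

A 7-joint arm with a two-finger parallel gripper is mounted at the origin on the work surface. World frame = base frame: x ahead of the robot, y to its left, z up, the work surface at z = 0. Lengths are in m, angles in rad, forces in N, time in s.
With the tool pointing down it reaches from about 0.4 to 0.85 m from the base axis. Payload 10.4 kg.
Tool frame: the origin (TCP) lies midway between the tips of the shut fingers; the grasp point (between the pads) lies 19 mm behind it; z points along the fingers, x is the direction in which the jaws open and shut, and the axes are right-handed (so a half turn about z gives the same grasp; the last joint's range is limited). The gripper opens to 87 mm and grips with 3 to 60 N. Pads are 19 mm wide; open, the fingers measure 117 mm over their backs; the gripper's body (75 mm by 190 mm) begins 51 mm behind the grasp point.
Start: joints at [-1.247, 0.332, -0.065, 1.46, 0.022, 1.35, -0.088], TCP at [0.212, 0.588, 0.223] pointing down, gripper open.
Joint ranges: [-2.6, 2.6], [-0.5, 2.12], [-1.47, 1.34], [0.16, 2.42], [-1.27, 4.41], [0.06, 2.06], [-2.6, 2.6]. Speed limits (rad/s): [2.22, 2.22, 2.79, 2.79, 3.14, 3.14, 3.14].

INTERFACE

Orientations are given as a unit quaternion [x, y, z, w].
In Python, from bench import r gives the robot as it stands. The module is installed in compiled form; this text tells all that it offers.
- The arm moves only by the tool play_rows, never from a script. Its argument "commands" is a list of rows, each a list of 7 numbers: the shift along the world's x, y, z in cm, then the turn, a rotation vector about the world's x, y, z in rad, then the finger opening in cm, from 0 to 8.7. A call has 1 to 20 rows; each row shifts and turns the commanded pose from where the row before left it; what a row does not reach is not made up. A row lasts 1/8 s, in which the tool goes at most 62.5 mm and 10.7 degrees, less where a joint would pass 70% of its speed; a pose out of reach is approached as far as the arm can. A call is refused whole if a number of a shift passes 6.25 or a number of a turn 0.188, either way. A call with a gripper value outside its range is refused whole. The fingers move at their own pace and stop on an object; "grip_force" is the grip in N (left out, the last holds). Time passes only in rows, so rows that do not move let the fingers close. It gives the time, the measured TCP pose, the force and the opening at its end, in the units of the state.
- r.read_state(): the state, without advancing time (a new reading comes with each control period).
- r.camera(name): name is "scene" or "top"; returns a dict with "img" (400x640x3 uint8, red, green, blue), "K" (3x3 intrinsics, pixels), "k1" (the pictures are not rectified: a ray, as slopes to the right and down, at radius r is drawn at 1 + k1 r^2 times it, then the intrinsics apply), "camera_from_world" (4x4, takes a point from world to camera coordinates). Camera axes: x right, y down, z forward; pixel columns grow to the right and rows downward; lengths in m; the calibration is good to about 2 mm. A picture is of the moment at which its call begins. There is no depth.
- r.close_job(): hands the job in, once; it reports no verdict.
The state is a dict: "time": time; "joint_positions": joint angles; "joint_vel": joint speeds; "joint_torque": joint torques, N m; "ee_pos": TCP position; "eef_rot": TCP orientation; "ft_force": force on the tool from outside, world axes, zero at the start; "torque": the same for the moment, N m; "width": finger opening in m.
Only numpy, scipy, OpenCV 4.12 (cv2) and the standard library are available. Lean on these libraries where they do the work, as an engineer would, in place of code of your own. Each camera call takes 0.05 s, during which the arm holds its last target. There are 200 camera calls.

## Working session

There is one attempt and no reset: what is moved stays moved. The work goes in short steps, Python scripts to look and compute and a tool call to move; the robot and the scene stay as the last step left them, time stands still between calls to the robot, and variables do not carry over. Pictures are saved under pics/ and viewed, about 8 in all and at most 12, crops included, and the job is handed in when it is done.

Besides the shell and the picture viewer there is one more tool, called after ">>>" by a JSON object that holds its "method" and its "body", one argument or row to a line. play_rows: Moves the arm, as the interface text tells. Its arguments: {"type":"object","properties":{"commands":{"type":"array","items":{"type":"array","items":{"type":"number"}}},"grip_force":{"type":"number"}},"required":["commands"]}

```bash
mkdir -p pics
cat > h.py <<'E'
import numpy as np, cv2
from bench import r
def snap(n,name):
    c=r.camera(n); cv2.imwrite(f'pics/{name}.png',c['img'][:,:,::-1]); np.savez(f'pics/{name}.npz',**c); return c
def load(name): return dict(np.load(f'pics/{name}.npz'))
def ray(c,u,v):
    K=c['K'];x=(u-K[0,2])/K[0,0];y=(v-K[1,2])/K[1,1]
    s=np.array([x,y]);d=s.copy()
    for _ in range(30): d=s/(1+c['k1']*(d@d))
    M=c['camera_from_world'];R=M[:3,:3];o=-R.T@M[:3,3]
    return o,R.T@np.array([d[0],d[1],1])
def at_z(c,u,v,z):
    o,d=ray(c,u,v);return o+d*(z-o[2])/d[2]
def proj(c,p):
    M=c['camera_from_world'];q=M[:3,:3]@np.asarray(p)+M[:3,3];d=q[:2]/q[2];d=d*(1+c['k1']*(d@d))
    return c['K'][0,0]*d[0]+c['K'][0,2],c['K'][1,1]*d[1]+c['K'][1,2]
E
python3 - <<'E'
from h import *
for n in('scene','top'):
    c=snap(n,n+'0');M=c['camera_from_world'];print(n,-M[:3,:3].T@M[:3,3],M[2,:3])
s=r.read_state();print(s)
E
```

```text
scene [ 1.05669335 -0.92625665  1.13008861] [-0.30472942  0.63795021 -0.70721956]
top [0.52349764 0.01648196 1.21393506] [ 0.04957144 -0.00631522 -0.99875061]
{'time': 0.1, 'joint_positions': array([-1.24660693,  0.33281649, -0.06472292,  1.46084188,  0.02161843,
        1.34992243, -0.08849302]), 'joint_vel': array([ 1.44822349e-03, -1.98025423e-03, -1.92864391e-04, -3.04378594e-03,
       -1.51064375e-05,  5.59399447e-04,  7.74474827e-05]), 'joint_torque': array([ 1.32648005e-03, -6.24545360e+01,  2.47738149e-02, -3.90716422e+01,
       -6.14673877e-02,  3.66961502e-02,  8.13421138e-05]), 'ee_pos': array([0.21230321, 0.58746638, 0.22183607]), 'eef_rot': array([ 8.18483664e-01,  5.74529437e-01, -5.08062163e-04,  3.98846134e-04]), 'ft_force': array([-0.23955323, -0.12091242, -0.09718685]), 'torque': array([0.00704332, 0.03887188, 0.00199773]), 'width': 0.08723660215997901}
```

View pics/scene0.png

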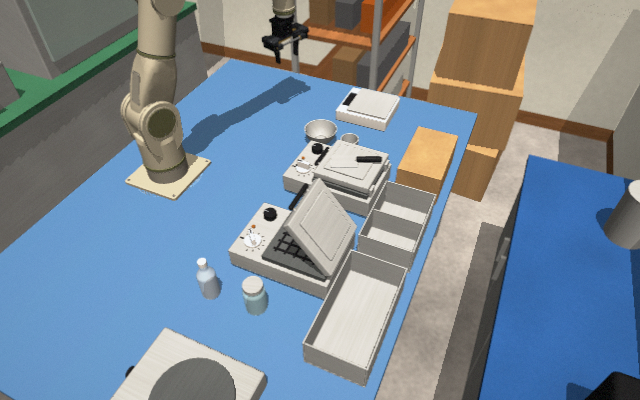

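View pics/top0.png

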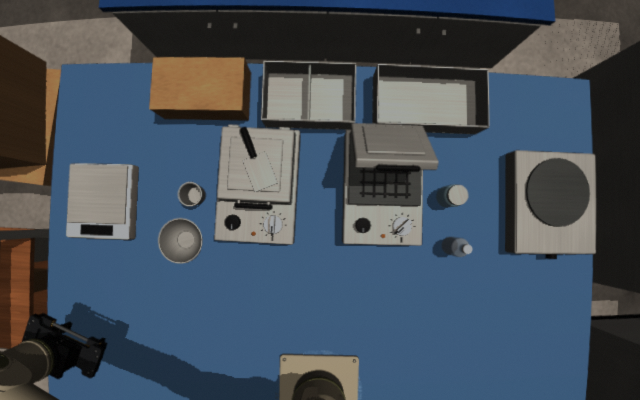

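The open baker is the right-hand one: its deck is near top-view px (344..422, 205..245) and its timer near (402,225). I'll enlarge both views.

Run:
```python
from h import *
t=cv2.imread('pics/top0.png')[115:255,335:445]; s=cv2.imread('pics/scene0.png')[175:300,225:365]
t=cv2.resize(t,None,fx=4,fy=4,interpolation=cv2.INTER_CUBIC); s=cv2.resize(s,None,fx=2.5,fy=2.5,interpolation=cv2.INTER_CUBIC)
o=np.zeros((560,790,3),np.uint8);o[:560,:440]=t;o[:s.shape[0],440:790]=s;cv2.imwrite('pics/c1.png',o)
```

```text
(no output)
```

View pics/c1.png

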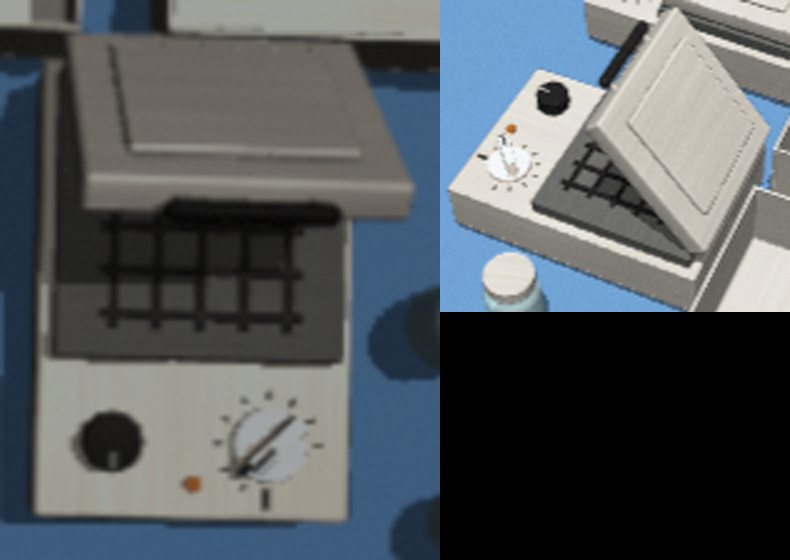

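```bash
cat > fit.py <<'E'
from h import *
from scipy.optimize import least_squares
T,S=load('top0'),load('scene0')
tp=lambda u,v:(335+u/4,115+v/4); sp=lambda u,v:(225+(u-440)/2.5,175+v/2.5)
def W(p,b): 
    c,s=np.cos(p[2]),np.sin(p[2]); return np.array([p[0]+c*b[0]-s*b[1],p[1]+s*b[0]+c*b[1],b[2]])
def L(p,d,y,h): # point on lid
    t=p[3];return W(p,[.15-d*np.cos(t)+h*np.sin(t),y,.104+d*np.sin(t)+h*np.cos(t)])
obs=[(T,tp(36,515),lambda p:W(p,[-.16,.11,.08])),(T,tp(347,520),lambda p:W(p,[-.16,-.11,.08])),
(S,sp(450,190),lambda p:W(p,[-.16,-.11,.08])),(S,sp(537,70),lambda p:W(p,[-.16,.11,.08])),
(T,tp(163,210),lambda p:L(p,.21,.052,.013)),(T,tp(342,212),lambda p:L(p,.21,-.052,.013)),
(S,sp(592,126),lambda p:L(p,.196,-.098,.026)),(S,sp(673,10),lambda p:L(p,.196,.098,.026)),
(T,tp(87,175),lambda p:L(p,.196,.098,.026)),(T,tp(413,184),lambda p:L(p,.196,-.098,.026)),
(T,tp(269,445),lambda p:W(p,[-.107,-.052,.089]))]
f=lambda p:np.concatenate([np.array(proj(c,g(p)))-np.array(q) for c,q,g in obs])
if __name__=='__main__':
    s=least_squares(f,[.6,-.1,0,.8],loss='soft_l1');p=s.x;print(p.round(4));print(f(p).reshape(-1,2).round(1))
    print('timer',W(p,[-.107,-.052,.103]),'edge',L(p,.19,0,.026),'bar',L(p,.21,0,.013),'hinge',W(p,[.15,0,.104]))
    a=at_z(T,*tp(237,470),.115);b=at_z(T,*tp(293,418),.115);print('pointer',a,b)
    d=a-b;print('angle cw from zero',np.degrees(np.arctan2(d[1],-d[0])-p[2]))
    np.save('pose.npy',p)
E
python3 fit.py
```

```text
[ 0.6105 -0.1686  0.0017  0.8901]
[[-0.4 -0.6]
 [ 0.8 -0.2]
 [-1.7 -0.4]
 [ 0.  -1.1]
 [ 0.3  0.1]
 [ 0.1  0.9]
 [ 1.8 -0.1]
 [ 1.4 -1.7]
 [-0.6  0.3]
 [ 1.5  0.5]
 [ 0.7 -0.9]]
timer [ 0.50360617 -0.22078129  0.103     ] edge [ 0.6611531  -0.16850929  0.26802127] bar [ 0.63846392 -0.16854845  0.2753833 ] hinge [ 0.76051603 -0.16833779  0.104     ]
pointer [ 0.48435869 -0.19209502  0.115     ] [ 0.52016585 -0.22941642  0.115     ]
angle cw from zero 46.087340908690955
```

The fit puts the lid at 0.89 rad with residuals of about 1 px. Next I'll go above and behind the lid's top face with the fingers shut.

>>> {"method": "play_rows", "body": {
  "commands": [
    [3, -4.7, 0.9, 0, 0, 0.022, 0],
    [3, -4.7, 0.9, 0, 0, 0.022, 0],
    [3, -4.7, 0.9, 0, 0, 0.022, 0],
    [3, -4.7, 0.9, 0, 0, 0.022, 0],
    [3, -4.7, 0.9, 0, 0, 0.022, 0],
    [3, -4.7, 0.9, 0, 0, 0.022, 0],
    [3, -4.7, 0.9, 0, 0, 0.022, 0],
    [3, -4.7, 0.9, 0, 0, 0.022, 0],
    [3, -4.7, 0.9, 0, 0, 0.022, 0],
    [3, -4.7, 0.9, 0, 0, 0.022, 0],
    [3, -4.7, 0.9, 0, 0, 0.022, 0],
    [3, -4.7, 0.9, 0, 0, 0.022, 0],
    [3, -4.7, 0.9, 0, 0, 0.022, 0],
    [3, -4.7, 0.9, 0, 0, 0.022, 0],
    [3, -4.7, 0.9, 0, 0, 0.022, 0],
    [3, -4.7, 0.9, 0, 0, 0.022, 0],
    [0, 0, 0, 0, 0, 0, 0]
  ]
}}

```text
time: 2.22
ee_pos: [0.6927, -0.1692, 0.3637]
eef_rot: [0.707, 0.707, -0.002, -0.001]
ft_force: [0.4, -0.5, -0.8]
width: 0.0003
```

Run:
```python
from h import *
t=cv2.imread('pics/top0.png')[205:246,380:425]
cv2.imwrite('pics/c2.png',cv2.resize(t,None,fx=12,fy=12,interpolation=cv2.INTER_CUBIC))
from fit import *
p=np.load('pose.npy')
for n in range(4):
    a=np.radians(30*n); 
    for z,rr in((.115,.023),(.115,-.023),(.08,.034)):
        u,v=proj(T,W(p,[-.107-rr*np.cos(a),-.052+rr*np.sin(a),z]));print(n,z,rr,round((u-380)*12),round((v-205)*12))
# edge path at d=.182, as world offsets
for t in np.linspace(p[3],0,9):
    q=p.copy();q[3]=t;print(round(t,3),(L(q,.182,0,.026)*100).round(2))
```

```text
0 0.115 0.023 298 350
0 0.115 -0.023 301 144
0 0.08 0.034 264 391
1 0.115 0.023 247 335
1 0.115 -0.023 352 159
1 0.08 0.034 192 369
2 0.115 0.023 211 296
2 0.115 -0.023 388 198
2 0.08 0.034 140 314
3 0.115 0.023 198 245
3 0.115 -0.023 401 249
3 0.08 0.034 122 240
0.89 [ 66.62 -16.85  26.18]
0.779 [ 64.92 -16.85  25.04]
0.668 [ 63.37 -16.86  23.71]
0.556 [ 61.97 -16.86  22.22]
0.445 [ 60.74 -16.86  20.58]
0.334 [ 59.71 -16.86  18.82]
0.223 [ 58.87 -16.86  16.95]
0.111 [ 58.25 -16.86  15.  ]
0.0 [ 57.85 -16.87  13.  ]
```

View pics/c2.png

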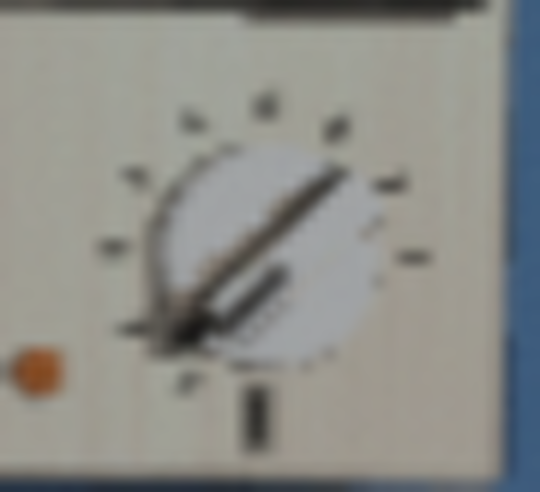

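>>> {"method": "play_rows", "body": {
  "commands": [
    [-0.33, 0, -1.9, 0, 0, 0, 0],
    [-0.33, 0, -1.9, 0, 0, 0, 0],
    [-0.33, 0, -1.9, 0, 0, 0, 0],
    [-0.33, 0, -1.9, 0, 0, 0, 0],
    [-0.33, 0, -1.9, 0, 0, 0, 0],
    [0, 0, -0.3, 0, 0, 0, 0],
    [0, 0, -0.3, 0, 0, 0, 0],
    [-0.36, 0, -0.24, 0, 0, 0, 0],
    [-0.36, 0, -0.24, 0, 0, 0, 0],
    [-0.36, 0, -0.24, 0, 0, 0, 0],
    [-0.36, 0, -0.24, 0, 0, 0, 0],
    [-0.36, 0, -0.24, 0, 0, 0, 0]
  ]
}}

```text
time: 3.72
ee_pos: [0.6577, -0.164, 0.2535]
eef_rot: [0.705, 0.709, 0.0, -0.0]
ft_force: [1.1, 2.3, 1.4]
width: 0.0004
```

>>> {"method": "play_rows", "body": {
  "commands": [
    [-0.34, 0, -0.26, 0, 0, 0, 0],
    [-0.34, 0, -0.26, 0, 0, 0, 0],
    [-0.34, 0, -0.26, 0, 0, 0, 0],
    [-0.34, 0, -0.26, 0, 0, 0, 0],
    [-0.34, 0, -0.26, 0, 0, 0, 0],
    [-0.3, 0, -0.3, 0, 0, 0, 0],
    [-0.3, 0, -0.3, 0, 0, 0, 0],
    [-0.3, 0, -0.3, 0, 0, 0, 0],
    [-0.3, 0, -0.3, 0, 0, 0, 0],
    [-0.3, 0, -0.3, 0, 0, 0, 0]
  ]
}}

```text
time: 4.97
ee_pos: [0.6257, -0.1643, 0.2254]
eef_rot: [0.705, 0.709, -0.0, 0.0]
ft_force: [2.5, 0.3, -0.0]
width: 0.0004
```

>>> {"method": "play_rows", "body": {
  "commands": [
    [-0.28, 0, -0.32, 0, 0, 0, 0],
    [-0.28, 0, -0.32, 0, 0, 0, 0],
    [-0.28, 0, -0.32, 0, 0, 0, 0],
    [-0.28, 0, -0.32, 0, 0, 0, 0],
    [-0.28, 0, -0.32, 0, 0, 0, 0],
    [-0.24, 0, -0.36, 0, 0, 0, 0],
    [-0.24, 0, -0.36, 0, 0, 0, 0],
    [-0.24, 0, -0.36, 0, 0, 0, 0],
    [-0.24, 0, -0.36, 0, 0, 0, 0],
    [-0.24, 0, -0.36, 0, 0, 0, 0]
  ]
}}

```text
time: 6.22
ee_pos: [0.5997, -0.1642, 0.1914]
eef_rot: [0.705, 0.709, -0.0, -0.0]
ft_force: [1.2, -0.0, 1.5]
width: 0.0003
```

Run:
```python
from h import *
snap('scene','s1')
a=cv2.imread('pics/s1.png')[130:310,200:400]
cv2.imwrite('pics/s1c.png',cv2.resize(a,None,fx=3,fy=3,interpolation=cv2.INTER_CUBIC))
```

```text
(no output)
```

View pics/s1c.png

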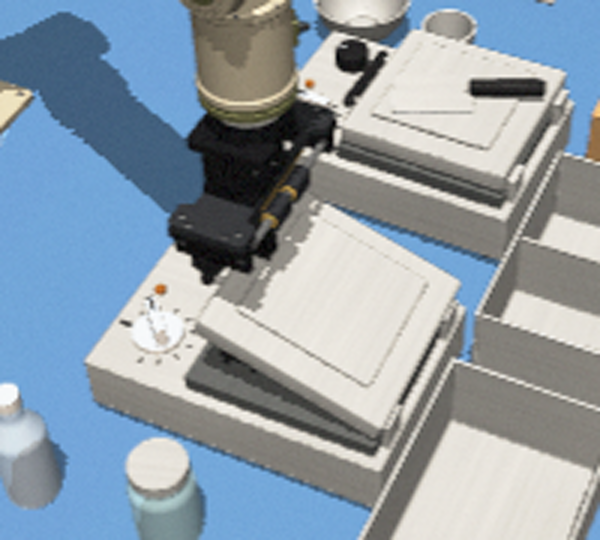

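The lid is following the finger and is now at roughly 0.35 rad. I'll continue.

>>> {"method": "play_rows", "body": {
  "commands": [
    [-0.18, 0, -0.37, 0, 0, 0, 0],
    [-0.18, 0, -0.37, 0, 0, 0, 0],
    [-0.18, 0, -0.37, 0, 0, 0, 0],
    [-0.18, 0, -0.37, 0, 0, 0, 0],
    [-0.18, 0, -0.37, 0, 0, 0, 0],
    [-0.14, 0, -0.3, 0, 0, 0, 0],
    [-0.14, 0, -0.3, 0, 0, 0, 0],
    [-0.14, 0, -0.3, 0, 0, 0, 0],
    [-0.14, 0, -0.3, 0, 0, 0, 0],
    [-0.1, 0, -0.3, 0, 0, 0, 0],
    [-0.1, 0, -0.3, 0, 0, 0, 0],
    [-0.1, 0, -0.3, 0, 0, 0, 0],
    [-0.1, 0, -0.3, 0, 0, 0, 0]
  ]
}}

```text
time: 7.9
ee_pos: [0.5814, -0.1642, 0.149]
eef_rot: [0.705, 0.709, 0.0, 0.0]
ft_force: [0.6, 0.6, 0.6]
width: 0.0003
```

>>> {"method": "play_rows", "body": {
  "commands": [
    [-0.05, 0, -0.2, 0, 0, 0, 0],
    [-0.05, 0, -0.2, 0, 0, 0, 0],
    [-0.05, 0, -0.2, 0, 0, 0, 0],
    [-0.05, 0, -0.2, 0, 0, 0, 0],
    [-0.05, 0, -0.2, 0, 0, 0, 0],
    [0, 0, -0.2, 0, 0, 0, 0],
    [0, 0, -0.2, 0, 0, 0, 0],
    [0, 0, -0.1, 0, 0, 0, 0],
    [0, 0, -0.1, 0, 0, 0, 0]
  ]
}}

```text
time: 9.02
ee_pos: [0.5787, -0.1643, 0.133]
eef_rot: [0.705, 0.709, -0.0, -0.0]
ft_force: [-1.3, -0.7, 1.0]
width: 0.0008
```

>>> {"method": "play_rows", "body": {
  "commands": [
    [0, 0, -0.1, 0, 0, 0, 0],
    [0, 0, -0.1, 0, 0, 0, 0],
    [0, 0, -0.1, 0, 0, 0, 0],
    [0, 0, 0, 0, 0, 0, 0]
  ]
}}

```text
time: 9.52
ee_pos: [0.5785, -0.1642, 0.1305]
eef_rot: [0.705, 0.709, -0.0, -0.0]
ft_force: [-4.8, 0.8, 6.6]
width: 0.0006
```

>>> {"method": "play_rows", "body": {
  "commands": [
    [0, 0, -0.1, 0, 0, 0, 0],
    [0, 0, -0.1, 0, 0, 0, 0],
    [0, 0, 0, 0, 0, 0, 0]
  ]
}}

```text
time: 9.9
ee_pos: [0.5786, -0.1643, 0.1303]
eef_rot: [0.705, 0.709, 0.001, -0.0]
ft_force: [-12.6, 2.7, 24.8]
width: 0.0006
```

>>> {"method": "play_rows", "body": {
  "commands": [
    [0, 0, 2, 0, 0, 0, 0],
    [0, 0, 4, 0, 0, 0, 0],
    [0, 0, 6, 0, 0, 0, 0],
    [-1.3, -4, 0, 0, 0, -0.16, 3],
    [-1.3, -4, 0, 0, 0, -0.16, 3],
    [-1.3, -4, 0, 0, 0, -0.16, 3],
    [-1.3, -4, 0, 0, 0, -0.16, 3],
    [-1.3, -4, 0, 0, 0, -0.16, 3],
    [-1.3, -4, 0, 0, 0, -0.16, 3],
    [0, 0, 0, 0, 0, 0, 3],
    [0, 0, 0, 0, 0, 0, 3]
  ]
}}

```text
time: 11.28
ee_pos: [0.5014, -0.4037, 0.2478]
eef_rot: [0.953, 0.304, 0.0, -0.0]
ft_force: [0.1, -0.3, 0.3]
width: 0.0303
```

Run:
```python
from h import *
a=snap('top','t2')['img'];b=snap('scene','s2')['img']
from fit import W
p=np.load('pose.npy');T=load('t2');S=load('s2')
u,v=proj(S,W(p,[-.107,-.052,.1]));print(u,v)
x,y=int(u)-22,int(v)-20
A=cv2.resize(a[110:250,330:430],None,fx=4,fy=4,interpolation=cv2.INTER_CUBIC)
B=cv2.resize(b[y:y+40,x:x+45],None,fx=8,fy=8,interpolation=cv2.INTER_CUBIC)
o=np.zeros((560,770,3),np.uint8);o[:560,:400]=A;o[:320,405:765]=B;cv2.imwrite('pics/c3.png',o[:,:,::-1]);print(x,y)
print('shut bar ends',[((proj(T,W(p,[-.06,s*.052,.117]))-np.array([330,110]))*4).round(0) for s in(1,-1)])
for n in range(4):
    t=np.radians(30*n);c=[ (proj(S,W(p,[-.107-k*np.cos(t),-.052+k*np.sin(t),.115]))-np.array([x,y]))*8+[405,0] for k in(.023,-.023)];print(n,np.round(c).tolist())
```

```text
252.0220264424404 237.9647467477156
230 217
shut bar ends [array([148., 389.]), array([302., 392.])]
0 [[522.0, 122.0], [631.0, 161.0]]
1 [[546.0, 103.0], [608.0, 180.0]]
2 [[577.0, 94.0], [576.0, 189.0]]
3 [[608.0, 98.0], [544.0, 185.0]]
```

View pics/c3.png

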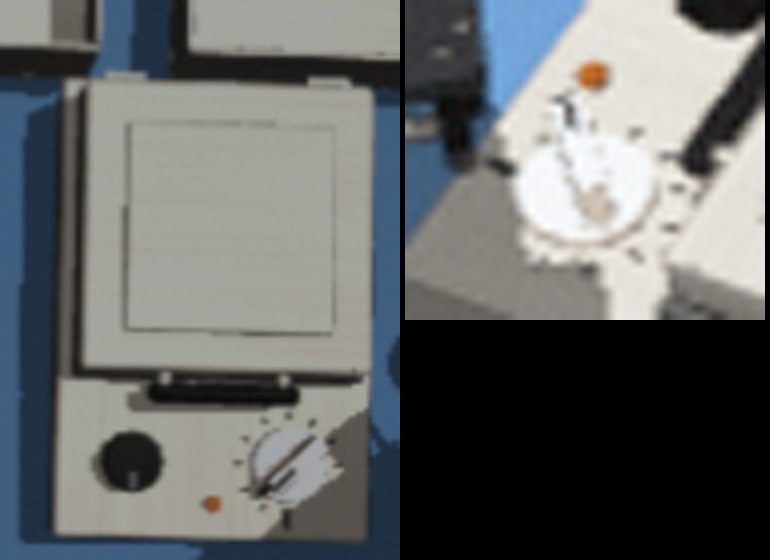

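The lid is fully shut: its grip bar is seen at crop (149..300, 393), where (148..302, 391) is predicted. The timer pointer reads about 45–50° clockwise in both views. I'll approach the timer with the jaws across its bar.

>>> {"method": "play_rows", "body": {
  "commands": [
    [0, 4.6, 0, 0, 0, 0.03, 3],
    [0, 4.6, 0, 0, 0, 0.03, 3],
    [0, 4.6, 0, 0, 0, 0.03, 3],
    [0, 4.6, 0, 0, 0, 0.03, 3],
    [0, 0, -3, 0, 0, 0, 3],
    [0, 0, -3, 0, 0, 0, 3],
    [0, 0, -3, 0, 0, 0, 3],
    [0, 0, -2, 0, 0, 0, 3],
    [0, 0, -2, 0, 0, 0, 3],
    [0, 0, -1, 0, 0, 0, 3],
    [0, 0, -0.5, 0, 0, 0, 3],
    [0, 0, -0.3, 0, 0, 0, 3],
    [0, 0, 0, 0, 0, 0, 3],
    [0, 0, 0, 0, 0, 0, 3]
  ]
}}

```text
time: 13.12
ee_pos: [0.5011, -0.2203, 0.1005]
eef_rot: [0.933, 0.36, 0.0, 0.0]
ft_force: [-0.3, 0.5, 0.4]
width: 0.0301
```

>>> {"method": "play_rows", "body": {
  "commands": [
    [0, 0, -0.3, 0, 0, 0, 3],
    [0, 0, -0.3, 0, 0, 0, 3],
    [0, 0, 0, 0, 0, 0, 0.8],
    [0, 0, 0, 0, 0, 0, 0.8],
    [0, 0, 0, 0, 0, 0, 0.8],
    [0, 0, 0, 0, 0, 0, 0.8]
  ],
  "grip_force": 20
}}

```text
time: 13.88
ee_pos: [0.5029, -0.2184, 0.0942]
eef_rot: [0.933, 0.361, 0.002, 0.0]
ft_force: [9.5, 4.2, -7.4]
width: 0.0117
```

The bar is gripped: the width is 11.7 mm. I'll recentre a little and then turn clockwise.

>>> {"method": "play_rows", "body": {
  "commands": [
    [0.27, 0.13, 0, 0, 0, 0, 0.8],
    [0, 0, 0.1, 0, 0, 0, 0.8],
    [0, 0, 0, 0, 0, -0.1, 0.8],
    [0, 0, 0, 0, 0, -0.1, 0.8],
    [0, 0, 0, 0, 0, -0.1, 0.8],
    [0, 0, 0, 0, 0, -0.1, 0.8],
    [0, 0, 0, 0, 0, -0.1, 0.8],
    [0, 0, 0, 0, 0, -0.1, 0.8],
    [0, 0, 0, 0, 0, 0, 0.8]
  ]
}}

```text
time: 15.0
ee_pos: [0.5027, -0.2186, 0.0942]
eef_rot: [0.998, 0.068, -0.001, -0.0]
ft_force: [0.2, 0.9, -12.0]
width: 0.012
```

>>> {"method": "play_rows", "body": {
  "commands": [
    [0, 0, -0.1, 0, 0, -0.118, 0.8],
    [0, 0, 0, 0, 0, -0.118, 0.8],
    [0, 0, 0, 0, 0, -0.118, 0.8],
    [0, 0, 0, 0, 0, -0.118, 0.8],
    [0, 0, 0, 0, 0, -0.118, 0.8],
    [0, 0, 0, 0, 0, -0.118, 0.8],
    [0, 0, 0, 0, 0, -0.118, 0.8],
    [0, 0, 0, 0, 0, -0.118, 0.8],
    [0, 0, 0, 0, 0, -0.118, 0.8],
    [0, 0, 0, 0, 0, -0.118, 0.8],
    [0, 0, 0, 0, 0, 0, 0.8],
    [0, 0, 0, 0, 0, 0, 0.8]
  ]
}}

```text
time: 16.5
ee_pos: [0.5021, -0.2183, 0.0941]
eef_rot: [0.867, -0.498, -0.002, -0.0]
ft_force: [-8.3, 6.1, 5.3]
width: 0.0121
```

Run:
```python
from h import *
a=snap('scene','s3')['img'][205:260,225:290]
cv2.imwrite('pics/s3c.png',cv2.resize(a,None,fx=8,fy=8,interpolation=cv2.INTER_CUBIC)[:,:,::-1])
s=r.read_state();print(s['torque'],s['ft_force'])
```

```text
[ 1.03584341  2.01928919 -0.03679778] [-8.15357917  4.86355141  5.71051108]
```

>>> {"method": "play_rows", "body": {
  "commands": [
    [-0.1, 0.1, 0, 0, 0, 0, 0.8],
    [0, 0, 0, 0, 0, 0, 3],
    [0, 0, 0, 0, 0, 0, 3],
    [0, 0, 0, 0, 0, 0, 3],
    [0, 0, 1, 0, 0, 0, 3],
    [0, 0, 2, 0, 0, 0, 3],
    [0, 0, 4, 0, 0, 0, 3],
    [0, 0, 6, 0, 0, 0, 3],
    [0, -5, 2, 0, 0, 0, 3],
    [0, -6, 0, 0, 0, 0, 3],
    [0, -6, 0, 0, 0, 0, 3],
    [0, -5, 0, 0, 0, 0, 3],
    [0, 0, 0, 0, 0, 0, 3]
  ]
}}

```text
time: 18.18
ee_pos: [0.4991, -0.443, 0.2453]
eef_rot: [0.865, -0.502, 0.0, 0.002]
ft_force: [-0.4, -0.1, 0.6]
width: 0.0301
```

Run:
```python
from h import *
from fit import W
a=snap('top','t4')['img'];b=snap('scene','s4')['img']
p=np.load('pose.npy');T=load('t4');S=load('s4')
A=cv2.resize(a[205:246,380:425],None,fx=8,fy=8,interpolation=cv2.INTER_CUBIC)
B=cv2.resize(b[217:257,230:275],None,fx=8,fy=8,interpolation=cv2.INTER_CUBIC)
C=cv2.resize(a[110:250,210:480],(540,280))[:, :]
o=np.zeros((600,740,3),np.uint8);o[:328,:360]=A[:328,:360];o[:320,370:730]=B;o[320:600,:540]=C;cv2.imwrite('pics/c4.png',o[:,:,::-1])
for n in(4,5,6):
    t=np.radians(30*n)
    g=lambda c,x,y,ox:[np.round((proj(c,W(p,[-.107-k*np.cos(t),-.052+k*np.sin(t),.115]))-np.array([x,y]))*8+[ox,0]).tolist() for k in(.023,-.023)]
    print(n,g(T,380,205,0),g(S,230,217,370))
```

```text
4 [[142.0, 129.0], [258.0, 200.0]] [[596.0, 113.0], [486.0, 170.0]]
5 [[167.0, 105.0], [232.0, 225.0]] [[604.0, 136.0], [478.0, 146.0]]
6 [[201.0, 96.0], [198.0, 233.0]] [[596.0, 161.0], [487.0, 122.0]]
```

View pics/c4.png

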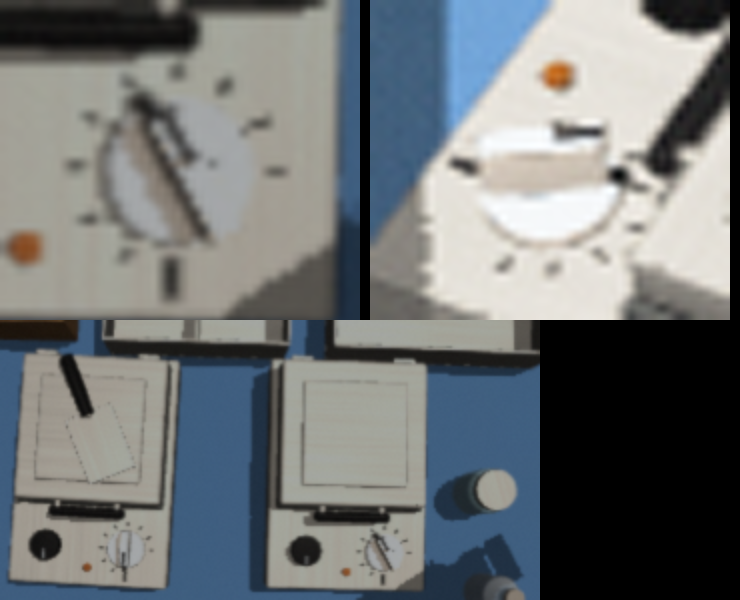

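```bash
python3 -c "
from bench import r
print(r.close_job())"
```

```text
the job is handed in; nothing more can be done
None
```

I lowered the lid of the open (right-hand) baker until it was fully shut. I then turned its timer clockwise to the fifth mark, let go and moved the arm clear. The job was handed in at about 18 s.

**Lid:** I pushed it down slowly with shut fingers along its arc. It stopped at a height of 130.3 mm (130 expected), where the push force rose to about 25 N. The picture taken after I lifted off shows its grip bar within 1 px of where a shut lid would put it.

**Timer:** The last pictures show the pointer's nose toward the fifth mark. The scene view matches notch 5. The top view reads about 154° against a nominal 150°, a difference I put down to pixel error.

**Start reading that disagreed:** Before I touched the timer, its pointer read about 45–50° in both views, between notches 1 and 2. I couldn't settle which notch it started in, so I turned it to the absolute angle instead of counting clicks.

**Other items:** The twin baker, the round knobs, the spatula, the oil and the sugar look unmoved in the last picture. The bowl and cup are outside that crop, and I never went near them.

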